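# Pin the swing arm of a circuit-board holder

## Task

Lock the circuit-board holder for soldering: swing its boom home against its stop, so that the eye lies in the yoke, then take the yoke pin from the rack and pass it down through the upper ear, the boom's eye and the lower ear until its flange sits flat on the yoke, and let go. The eye floats a little, so feel for its hole and do not force the pin: never press it on the holder with more than 30 N. Leave everything else on the bench where it is.

Things in the scene. Friction and masses are not known exactly. Their poses are not given: they have to be found in the camera images.
- holder: circuit-board holder, fixed to the table: dark steel base plate 90 x 250 x 10 with an aluminium yoke (two level ears, one above the other, joined at their outer end, y = -24 to -34, open on the other sides) and a pivot post. Origin on the table straight below the axis of the yoke's holes; z up, +y from the yoke to the pivot 170 away, -x the side to which the boom swings open.
- yoke_top (a point): on the yoke's hole axis at the top face of the upper ear, 60 above the table; axes as the holder's. This ear is 44 (x) by 56 (y), 8 thick (z 52 to 60), with a wide round hole of 18.
- yoke_low (a point): on the same vertical axis at the top face of the lower ear, 38 above the table; axes as the holder's. This ear is 8 thick (z 30 to 38), with a close round hole of 12, clear below down to z = 10.
- pivot (a point): on the boom's vertical pivot axis, 49 above the table; axes as the holder's
- boom (a joint): angle of the holder's swing boom in rad: 0 is home against its hard stop; it grows as the boom swings open towards the holder's -x (clockwise seen from above), to 1.1. Starts at 0.4 to 0.8 and stays where it is left (friction 0.25 N m: about 3 N at the post). The boom is a level aluminium bar 26 wide, at z 41 to 49, with a board frame behind the pivot.
- boom_eye (a point): nominal place of the eye on the boom, 170 from the pivot, at z = 49; on the yoke's axis when home. The eye is a steel plate 34 x 34, z 41 to 49, hole 11.5. It FLOATS level in the boom's end, up to 4 mm each way in x and y; it starts up to 3.4 mm off in each and is not measured: find its hole by feel with the pin's nose. About 2 N sideways slides it; it stays where left.
- boom_post (a point): centre of the top of the upright round steel post on the boom, for pushing or holding the boom: 14 across, from z = 49 to 99, 90 from the pivot axis towards the eye; axes as the boom's (y from eye to pivot)
- pin: yoke pin, 0.06 to 0.13 kg: steel shank 10 across, 40 long, 1 mm chamfer at its nose, under a flange 26 across and 5 thick; on top a flat upright grip 12 thick (pin's x), 24 wide (y), up to 43 above the flange's underside. Origin on the axis at the flange's underside, z up. Stands in one of the rack's two holes, flange on the rack's top, 46 above the table. Seated, its origin is at yoke_top.
- pin_tip (a point): the centre of the pin's nose, 40 below the pin's origin along its axis
- rack: fixed wooden rack 50 x 120 x 46 with two holes of 13, 60 apart along its y; origin at the centre of its underside
- jar: small closed glass jar, 36 wide, 42 tall, standing about 95 from the yoke's axis on the holder's +x side; origin at the centre of its underside. Leave it alone.
- screw: another fastener standing in the rack's other hole: flat round black knob 24 across and 16 tall over a steel shank; origin on its axis at the knob's underside. Not the pin; leave it alone.
- pliers: side cutters with black handles, 145 long, 10 high, lying on the table; origin near the joint. Leave alone.
- driver: screwdriver 170 long lying on the table; origin at its middle. Leave alone.
- meter: hand multimeter 150 x 80 x 45 lying on its back; origin at the centre of its underside. Leave alone.
- reel: small reel 60 across, 38 tall, standing flat; origin at the centre of its underside. Leave alone.
Not all that is in view belongs to the job. What is shaped like the pin but red or yellow is not meant.

How it is judged:
By the outcome, as a careful person would: the job done as asked, in the order asked, and still so for the second after the job is handed in, with the robot touching nothing.
It also fails if it takes over 72 s, if anything falls off the work surface, if the arm or the gripper's body presses on something with over 40 N, if the wrist force passes 120 N, or if a joint passes its speed limit or range.

## Robot

A 7-joint arm with a two-finger parallel gripper is mounted at the origin on the work surface. World frame = base frame: x ahead of the robot, y to its left, z up, the work surface at z = 0. Lengths are in m, angles in rad, forces in N, time in s.
With the tool pointing down it reaches from about 0.35 to 0.775 m from the base axis. Payload 3.1 kg.
Tool frame: the origin (TCP) lies at the very end of the fingers, on their centre line; the grasp point (between the pads) lies manip.pinch_z behind it (manip.pinch_z is the distance from the TCP to the grasp point, in m); x points along the fingers, z is the direction in which the jaws open and shut, and the axes are right-handed (so a half turn about x gives the same grasp; the last joint's range is limited). The gripper opens to 85 mm and grips with 20 to 120 N. Pads are 22 mm wide; open, the fingers measure 114 mm over their backs; the gripper's body (76 mm by 85 mm) begins 54 mm behind the grasp point. The pads swing forward as they close: fully open they stand 13 mm farther back than shut.
Start: joints at [1.082, 0.311, 0.014, 1.512, -0.004, 1.319, -0.027], TCP at [0.238, -0.496, 0.231] pointing down, gripper open.
Joint ranges: [-2.7, 2.7], [-0.3, 1.91], [-1.27, 1.3], [0.12, 2.57], [-1.44, 4.58], [0.2, 2.03], [-3.05, 3.05]. Speed limits (rad/s): [2.79, 2.79, 3.14, 3.14, 3.14, 3.14, 3.14].

## Interface

Orientations are given as a unit quaternion [x, y, z, w].
In Python, from plant import manip gives the robot as it stands. The module is installed in compiled form; this text tells all that it offers.
- The arm moves only by the tool servo_tool, never from a script. Its arguments are lists of equal length, an entry for each row: "gripper": the finger opening in mm, from 0 to 85.4; "xyz": the shift along the world's x, y, z in mm, a list of three; "delta_rot": the turn, a rotation vector about the world's x, y, z in rad, a list of three. In form: {"gripper": [gripper, ...], "xyz": [[x, y, z], ...], "delta_rot": [[wx, wy, wz], ...]}. A call has 1 to 10 rows; each row is the pose to reach, as a shift and turn from the pose measured when the call began; what a row does not reach only later rows make up. A row lasts 1/10 s, in which the tool goes at most 50 mm and 8.59 degrees, less where a joint would pass 70% of its speed; a pose out of reach is approached as far as the arm can. A call with a gripper value outside its range is refused whole. The fingers move at their own pace and stop on an object; "force" is the grip in N (left out, the last holds). Time passes only in rows, so rows that repeat a pose let the fingers close. It gives the time, the measured TCP pose, the force and the opening at its end, in the units of the state.
- manip.sense(): the state, without advancing time (a new reading comes with each control period).
- manip.camera(name): name is "scene" or "side" or "wrist"; returns a dict with "frame" (384x512x3 uint8, red, green, blue), "fx", "fy", "cx", "cy" (pixels), "rvec" (rotation vector, rad) and "tvec" (3), from world to camera coordinates, as OpenCV has them; the wrist camera has in their place "tool_from_camera" (4x4, takes a point from camera to tool coordinates, whose origin is the TCP and whose axes are the tool frame's). Camera axes: x right, y down, z forward; pixel columns grow to the right and rows downward; lengths in m; the calibration is good to about 2 mm. A picture is of the moment at which its call begins: read the wrist's pose just before it. There is no depth.
- manip.job_done(): hands the job in, once; it reports no verdict.
The state is a dict: "time": time; "joint_pos": joint angles; "qvel": joint speeds; "joint_efforts": joint torques, N m; "ee_pos": TCP position; "eef_rot": TCP orientation; "contact_force": force on the tool from outside, world axes, zero at the start; "torque": the same for the moment, N m; "grip_width": finger opening in m.
Only numpy, scipy, OpenCV 4.12 (cv2) and the standard library are available. Lean on these libraries where they do the work, as an engineer would, in place of code of your own. Each camera call takes 0.05 s, during which the arm holds its last target.

## Working session

There is one attempt and no reset: what is moved stays moved. The work goes in short steps, Python scripts to look and compute and a tool call to move; the robot and the scene stay as the last step left them, time stands still between calls to the robot, and variables do not carry over. Pictures are saved under pics/ and viewed, and the job is handed in when it is done.

Besides the shell and the picture viewer there is one more tool, called as name(argument=value, ...) on one line, values as JSON. servo_tool: Moves the arm, as the interface text tells. Its arguments: {"type":"object","properties":{"gripper":{"type":"array","items":{"type":"number"}},"xyz":{"type":"array","items":{"type":"array","items":{"type":"number"}}},"delta_rot":{"type":"array","items":{"type":"array","items":{"type":"number"}}},"force":{"type":"number"}},"required":["gripper","xyz","delta_rot"]}

```bash
mkdir -p pics; python3 - <<'E'
from plant import manip
import cv2
s=manip.sense(); print({k:(s[k]) for k in s}); print(manip.pinch_z)
for n in ("scene","side","wrist"):
    c=manip.camera(n); cv2.imwrite(f"pics/{n}0.png",c["frame"][:,:,::-1])
    print(n,{k:v for k,v in c.items() if k!="frame"})
E
```

```text
{'time': 0.0, 'joint_pos': array([ 1.08228494,  0.3117482 ,  0.01397035,  1.51305691, -0.00439356,
        1.31918654, -0.02720957]), 'qvel': array([-0.00035847, -0.00043618, -0.00045707,  0.00082934, -0.00085701,
       -0.00043636, -0.00104876]), 'joint_efforts': array([-1.24342055e-04, -3.79916525e+01,  1.46047119e-01, -2.30590099e+01,
        1.24293548e-02,  1.37382047e-02,  1.25644672e-05]), 'ee_pos': array([ 0.23735602, -0.49534255,  0.23020871]), 'eef_rot': array([ 0.37718814,  0.59909289, -0.37635442,  0.5976405 ]), 'contact_force': array([ 0.5235587 ,  0.7279594 , -0.45849891]), 'torque': array([0.02277061, 0.04822177, 0.01543813]), 'grip_width': 0.08542150856066204}
0.0187
scene {'fx': 350.72057143633197, 'fy': 350.72057143633197, 'cx': 253.8885925958075, 'cy': 194.6459839307016, 'rvec': array([ 2.28811497,  0.95759201, -0.31944115]), 'tvec': array([-0.30264577, -0.31223144,  1.17175286])}
side {'fx': 437.9951542788312, 'fy': 437.9951542788312, 'cx': 259.46557751919045, 'cy': 194.77119450690694, 'rvec': array([ 0.86857268, -2.3456199 ,  1.31698076]), 'tvec': array([0.33412307, 0.30852201, 0.82452881])}
wrist {'fx': 325.67077900224916, 'fy': 325.67077900224916, 'cx': 256.4546347261296, 'cy': 191.21648249465596, 'tool_from_camera': array([[ 1.55892083e-03, -2.86530253e-01,  9.58069926e-01,
        -1.42228087e-01],
       [ 9.72737832e-05, -9.58071043e-01, -2.86530745e-01,
         7.19242234e-02],
       [ 9.99998780e-01,  5.39873835e-04, -1.46568503e-03,
        -8.10601876e-04],
       [ 0.00000000e+00,  0.00000000e+00,  0.00000000e+00,
         1.00000000e+00]])}
```

View pics/scene0.png

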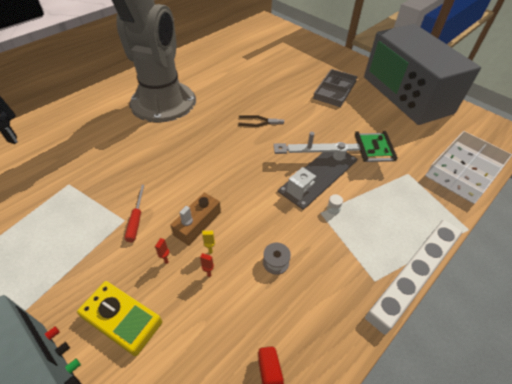

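View pics/side0.png

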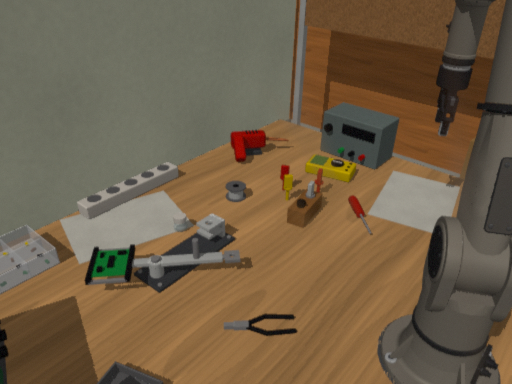

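View pics/wrist0.png

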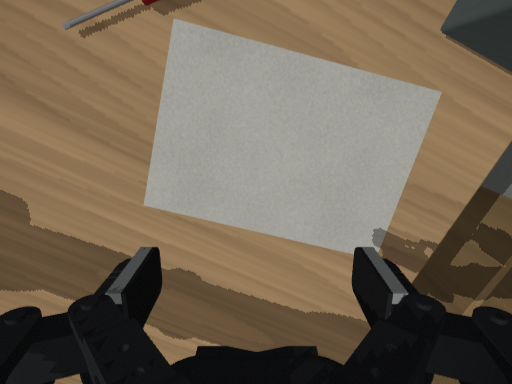

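```bash
cat > h.py <<'E'
import numpy as np,cv2
from scipy.spatial.transform import Rotation as R
from plant import manip
def crop(src,x0,y0,x1,y1,k,out):
    im=cv2.imread(src)[y0:y1,x0:x1]; im=cv2.resize(im,None,fx=k,fy=k,interpolation=cv2.INTER_CUBIC); cv2.imwrite(out,im)
CAL={}
def cam(n):
    s=manip.sense(); c=manip.camera(n); 
    if n=="wrist":
        T=np.eye(4);T[:3,:3]=R.from_quat(s["eef_rot"]).as_matrix();T[:3,3]=s["ee_pos"]
        M=np.linalg.inv(T@c["tool_from_camera"]); 
    else:
        M=np.eye(4);M[:3,:3]=R.from_rotvec(c["rvec"]).as_matrix();M[:3,3]=c["tvec"]
    K=np.array([[c["fx"],0,c["cx"]],[0,c["fy"],c["cy"]],[0,0,1]])
    return c["frame"],K,M
def onplane(K,M,uv,z):
    W=np.linalg.inv(M); d=W[:3,:3]@np.linalg.inv(K)@np.array([uv[0],uv[1],1.]); o=W[:3,3]
    return o+d*(z-o[2])/d[2]
def proj(K,M,p):
    p=np.atleast_2d(p); q=(M[:3,:3]@p.T).T+M[:3,3]; u=(K@q.T).T; return u[:,:2]/u[:,2:]
E
python3 - <<'E'
from h import *
crop("pics/scene0.png",225,110,425,240,4,"pics/s1.png")
crop("pics/scene0.png",125,170,325,290,4,"pics/s2.png")
crop("pics/side0.png",70,190,270,310,4,"pics/d1.png")
crop("pics/side0.png",270,150,390,240,6,"pics/d2.png")
import pickle
d={}
for n in("scene","side"):
    f,K,M=cam(n); d[n]=(K,M)
pickle.dump(d,open("cal.pkl","wb"))
E
```

```text
(no output)
```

View pics/s1.png

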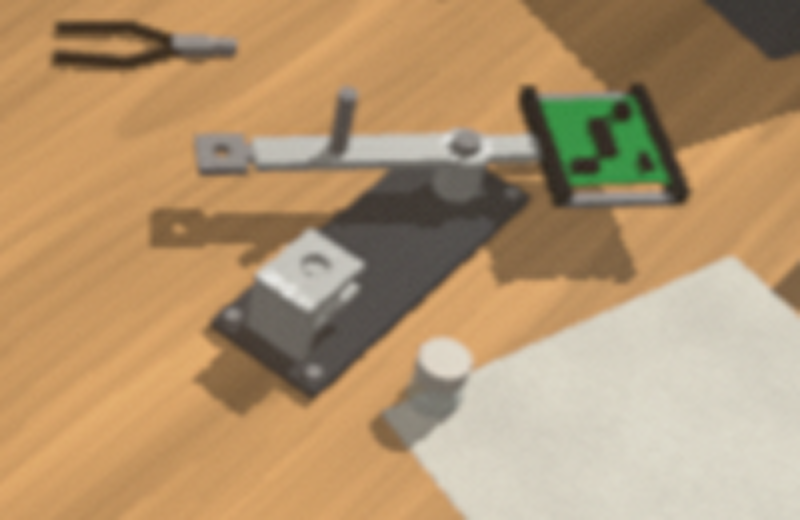

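View pics/s2.png

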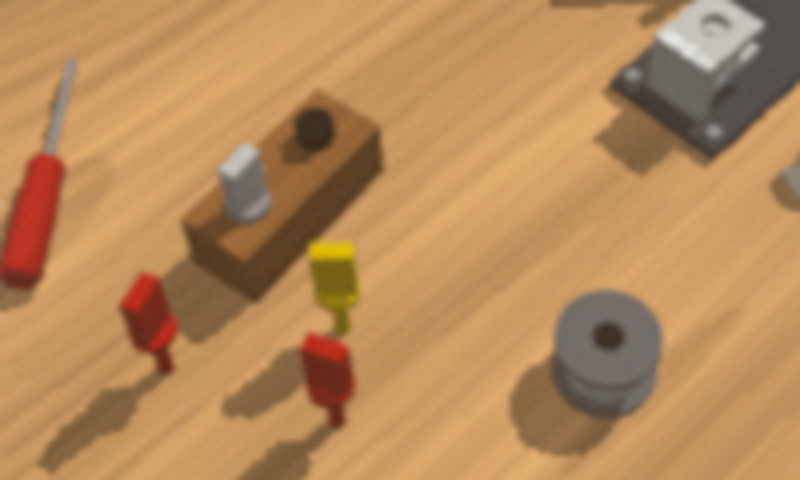

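View pics/d1.png

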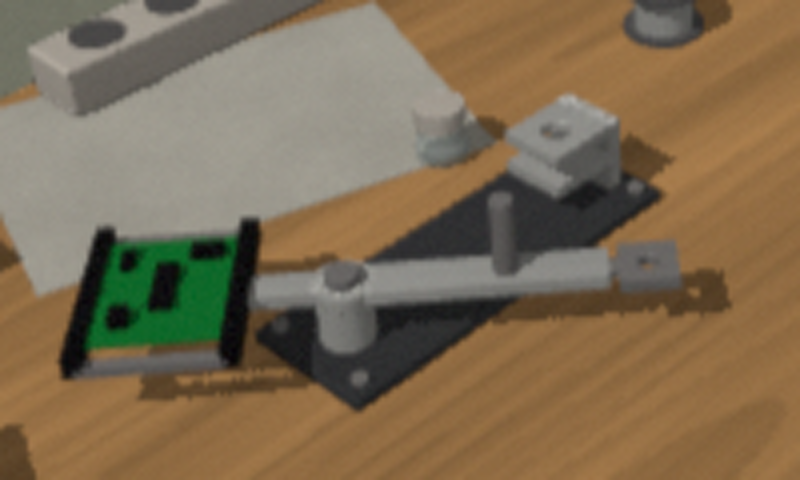

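View pics/d2.png

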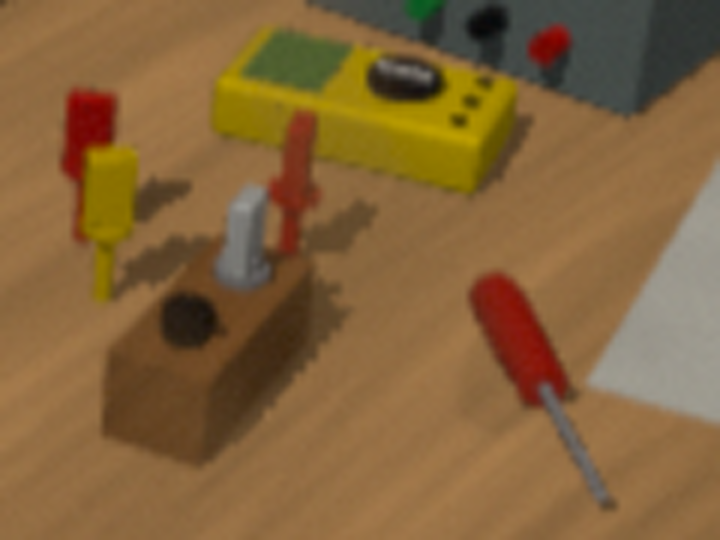

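```bash
cat >> h.py <<'E'
import pickle
def tri(cams,uvs):
    A=[]
    for (K,M),uv in zip(cams,uvs):
        P=K@M[:3]; A+= [uv[0]*P[2]-P[0], uv[1]*P[2]-P[1]]
    _,_,V=np.linalg.svd(np.array(A)); return V[-1,:3]/V[-1,3]
E
python3 - <<'E'
from h import *
d=pickle.load(open("cal.pkl","rb"))
f=lambda x0,y0,k:(lambda p:(x0+(p[0]+.5)/k-.5,y0+(p[1]+.5)/k-.5))
s1=f(225,110,4);s2=f(125,170,4);d1=f(70,190,4);d2=f(270,150,6)
pts={"hole60":(s1((316,265)),d1((555,131)),.06),"post99":(s1((346,93)),d1((501,198)),.099),"eye49":(s1((221,149)),d1((647,263)),.049),
"pivot":(s1((466,141)),d1((346,272)),.055),"base_l":(s1((213,325)),None,.01),"base_b":(s1((311,397)),d1((662,195)),.01),"base_r":(s1((528,200)),d1((258,335)),.01),"base_n":(None,d1((358,408)),.01),
"pintop":(s2((241,153)),d2((250,192)),.089),"flange":(s2((246,211)),d2((244,272)),.05),"screw":(s2((315,128)),d2((189,318)),.062),
"rackL":(s2((184,222)),None,.046),"rackB":(s2((254,298)),d2((310,262)),0.0),"rackT":(s2((318,92)),d2((107,352)),.046),"rackR":(s2((381,131)),None,.046),
"jar":(s1((445,358)),d1((441,103)),.042),"yel":(s2((332,250)),d2((112,152)),.09),"red1":(s2((147,285)),d2((300,118)),.09),"red2":(s2((326,345)),d2((92,95)),.09)}
for n,(a,b,z) in pts.items():
    o=[n]
    if a: o.append(onplane(*d["scene"],a,z).round(4))
    if b: o.append(onplane(*d["side"],b,z).round(4))
    if a and b: o.append(tri([d["scene"],d["side"]],[a,b]).round(4))
    print(*o)
E
```

```text
hole60 [0.5749 0.0299 0.06  ] [0.5738 0.0333 0.06  ] [0.5748 0.0317 0.0586]
post99 [0.5085 0.1326 0.099 ] [0.5104 0.1344 0.099 ] [0.5095 0.1339 0.099 ]
eye49 [0.4536 0.075  0.049 ] [0.4546 0.0783 0.049 ] [0.4544 0.0769 0.0482]
pivot [0.5698 0.1983 0.055 ] [0.5689 0.1993 0.055 ] [0.5695 0.1989 0.0544]
base_l [ 0.5371 -0.02    0.01  ]
base_b [ 0.6201 -0.0192  0.01  ] [ 0.5254 -0.0107  0.01  ] [ 0.5778 -0.0271 -0.0217]
base_r [0.6146 0.2271 0.01  ] [0.6084 0.2357 0.01  ] [0.6129 0.2327 0.0051]
base_n [0.5208 0.2356 0.01  ]
pintop [ 0.4675 -0.2581  0.089 ] [ 0.4717 -0.2614  0.089 ] [ 0.4696 -0.2586  0.0911]
flange [ 0.4754 -0.2672  0.05  ] [ 0.4675 -0.2562  0.05  ] [ 0.4723 -0.2648  0.0442]
screw [ 0.4643 -0.2055  0.062 ] [ 0.4536 -0.1911  0.062 ] [ 0.4598 -0.2017  0.0543]
rackL [ 0.4543 -0.2958  0.046 ]
rackB [ 0.4957 -0.2853 -0.    ] [ 0.4907 -0.3563  0.    ] [ 0.4826 -0.3066  0.0223]
rackT [ 0.433 -0.179  0.046] [ 0.4782 -0.1649  0.046 ] [ 0.4616 -0.1691  0.055 ]
rackR [ 0.4829 -0.1715  0.046 ]
jar [0.6712 0.0418 0.042 ] [0.6695 0.0431 0.042 ] [0.6707 0.0423 0.0411]
yel [ 0.5524 -0.2638  0.09  ] [ 0.5401 -0.2474  0.09  ] [ 0.5484 -0.2603  0.0816]
red1 [ 0.5025 -0.3458  0.09  ] [ 0.493  -0.3352  0.09  ] [ 0.4986 -0.3445  0.0842]
red2 [ 0.5937 -0.3026  0.09  ] [ 0.5814 -0.2865  0.09  ] [ 0.5902 -0.2997  0.0817]
```

```bash
python3 - <<'E'
from h import *
s=manip.sense(); print(R.from_quat(s["eef_rot"]).as_matrix().round(3))
E
```

```text
[[-0.     0.902  0.432]
 [ 0.001  0.432 -0.902]
 [-1.    -0.    -0.001]]
```

servo_tool(gripper=[60, 60, 60, 60, 60, 60, 60, 60], xyz=[[30, 35, 3], [60, 70, 6], [90, 105, 9], [120, 140, 12], [150, 175, 15], [180, 210, 18], [205, 235, 20], [205, 235, 20]], delta_rot=[[0, 0, 0], [0, 0, 0], [0, 0, 0], [0, 0, 0], [0, 0, 0], [0, 0, 0], [0, 0, 0], [0, 0, 0]])

```text
time: 1.05
ee_pos: [0.4472, -0.254, 0.2512]
eef_rot: [0.375, 0.601, -0.371, 0.601]
contact_force: [0.5, -0.6, -0.0]
grip_width: 0.0601
```

```bash
python3 - <<'E'
from h import *
f,K,M=cam("wrist"); pickle.dump((K,M),open("w1.pkl","wb")); cv2.imwrite("pics/w1.png",cv2.resize(f[:,:,::-1],(768,576),interpolation=cv2.INTER_CUBIC)); print(manip.sense()["time"])
E
```

```text
1.1
```

View pics/w1.png

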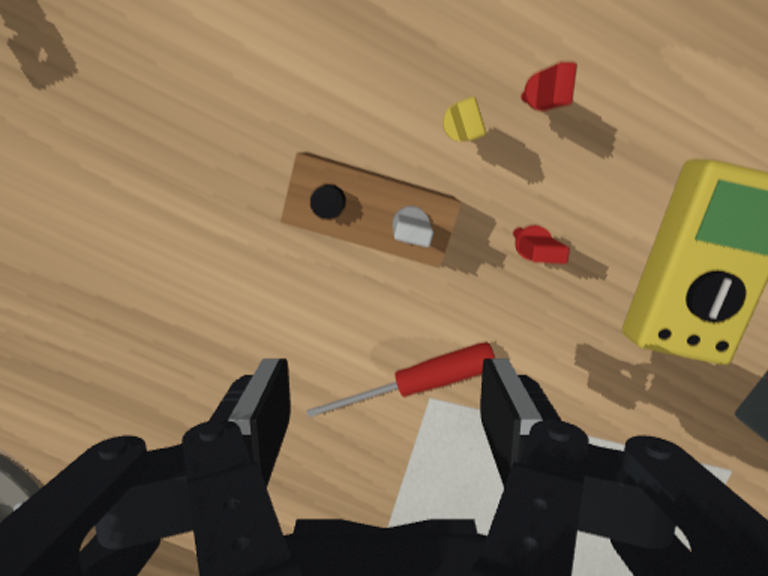

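```bash
python3 - <<'E'
from h import *
f=cv2.imread("pics/w1.png"); im=f[140:290,270:510]; cv2.imwrite("pics/w1c.png",cv2.resize(im,None,fx=3.3333,fy=3.3333,interpolation=cv2.INTER_CUBIC))
E
```

```text
(no output)
```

View pics/w1c.png

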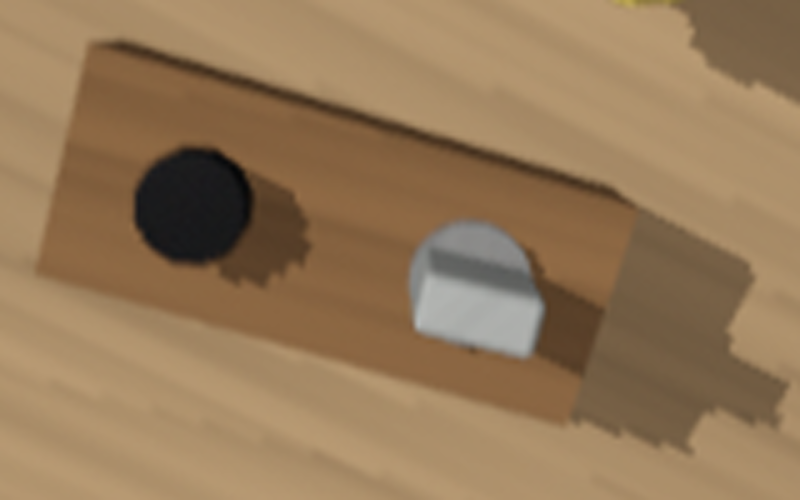

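```bash
python3 - <<'E'
from h import *
K,M=pickle.load(open("w1.pkl","rb"))
g=lambda X,Y:((270+(X+.5)/3.3333)/1.5-.5,(140+(Y+.5)/3.3333)/1.5-.5)
def P(l,z): return np.array([onplane(K,M,g(*p),z)[:2] for p in l])
a=P([(428,275),(543,305),(530,358),(414,330)],.089); print(a.round(4),a.mean(0).round(4)); 
for i in range(4): d=a[(i+1)%4]-a[i]; print(np.linalg.norm(d).round(4),np.degrees(np.arctan2(d[1],d[0])).round(1))
print("screw",P([(193,205)],.062).round(4))
r=P([(90,43),(635,207),(570,425),(38,272)],.046); print(r.round(4),r.mean(0).round(4))
for i in range(4): d=r[(i+1)%4]-r[i]; print(np.linalg.norm(d).round(4),np.degrees(np.arctan2(d[1],d[0])).round(1))
E
```

```text
[[ 0.4717 -0.2491]
 [ 0.4762 -0.2711]
 [ 0.4661 -0.2736]
 [ 0.4611 -0.2514]] [ 0.4688 -0.2613]
0.0225 -78.3
0.0104 -165.9
0.0228 102.6
0.0108 12.5
screw [[ 0.4598 -0.2026]]
[[ 0.478  -0.1689]
 [ 0.4984 -0.2857]
 [ 0.4504 -0.2958]
 [ 0.4296 -0.1778]] [ 0.4641 -0.232 ]
0.1185 -80.1
0.0491 -168.1
0.1199 100.0
0.0492 10.3
```

servo_tool(gripper=[60, 60, 60, 60, 60, 60, 60, 60, 60], xyz=[[10, 43, 0], [21, 86, 0], [31, 129, 0], [42, 172, 0], [52, 215, 0], [62, 258, 0], [73, 301, 0], [83, 340, 0], [83, 340, 0]], delta_rot=[[0, 0, 0.12], [0, 0, 0.24], [0, 0, 0.36], [0, 0, 0.48], [0, 0, 0.6], [0, 0, 0.72], [0, 0, 0.84], [0, 0, 0.95], [0, 0, 0.95]])

```text
time: 2.0
ee_pos: [0.5274, 0.0889, 0.2507]
eef_rot: [0.057, 0.706, -0.053, 0.704]
contact_force: [-0.2, -0.3, 1.7]
grip_width: 0.0597
```

```bash
python3 - <<'E'
from h import *
f,K,M=cam("wrist"); pickle.dump((K,M),open("w2.pkl","wb")); cv2.imwrite("pics/w2.png",cv2.resize(f[:,:,::-1],(768,576),interpolation=cv2.INTER_CUBIC)); print(manip.sense()["time"])
E
```

```text
2.05
```

View pics/w2.png

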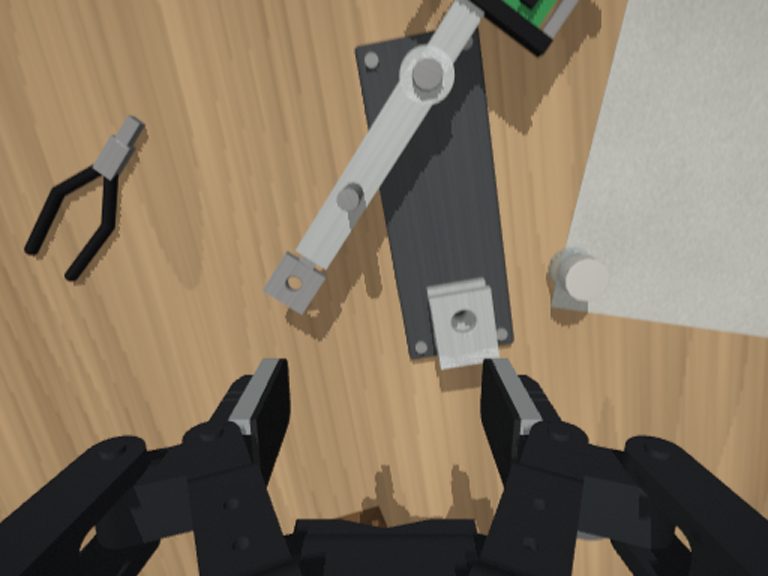

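```bash
python3 - <<'E'
from h import *
f=cv2.imread("pics/w2.png"); im=f[160:380,250:530]; cv2.imwrite("pics/w2c.png",cv2.resize(im,None,fx=2.5,fy=2.5,interpolation=cv2.INTER_CUBIC))
im=f[30:130,340:500]; cv2.imwrite("pics/w2d.png",cv2.resize(im,None,fx=4,fy=4,interpolation=cv2.INTER_CUBIC))
E
```

```text
(no output)
```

View pics/w2c.png

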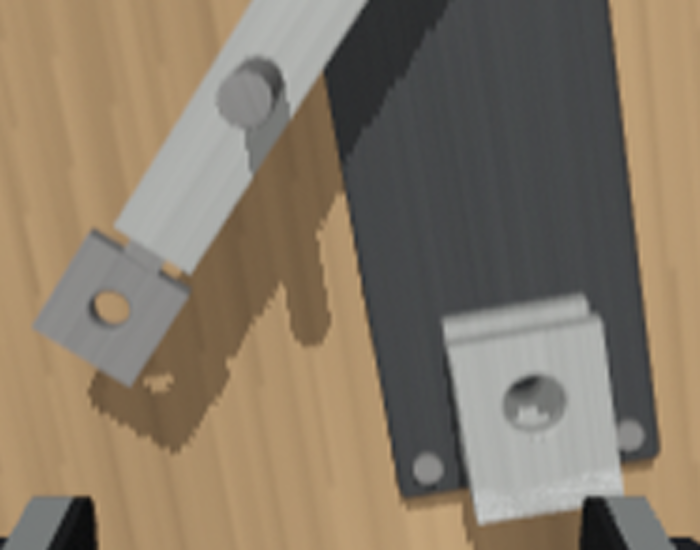

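View pics/w2d.png

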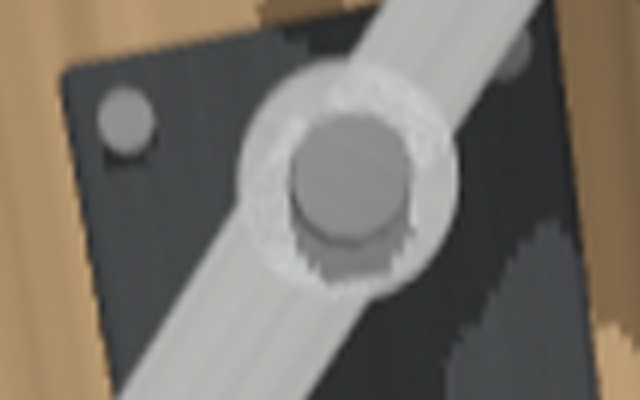

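```bash
python3 - <<'E'
from h import *
K,M=pickle.load(open("w2.pkl","rb"))
g=lambda X,Y:((250+(X+.5)/2.5)/1.5-.5,(160+(Y+.5)/2.5)/1.5-.5)
g2=lambda X,Y:((340+(X+.5)/4)/1.5-.5,(30+(Y+.5)/4)/1.5-.5)
def P(l,z,g=g): return np.array([onplane(K,M,g(*p),z)[:2] for p in l])
print("hole",P([(534,403)],.06).round(4)); print("ear",P([(445,347),(602,319),(622,495),(478,522)],.06).round(4))
print("post",P([(245,97)],.099).round(4),"eye",P([(110,307)],.049).round(4),"plate",P([(95,232),(190,290),(133,385),(36,326)],.049).mean(0).round(4))
pv=P([(348,180),(351,177)],.049,g2);print("pivot",pv.round(4),P([(351,177)],.055,g2))
print("base",P([(400,500),(660,457)],.01).round(4),P([(62,72)],.01,g2).round(4))
E
```

```text
hole [[0.5737 0.0306]]
ear [[ 0.5504  0.0515]
 [ 0.5956  0.0529]
 [ 0.5962 -0.0022]
 [ 0.553  -0.0044]]
post [[0.51   0.1336]] eye [[0.4555 0.0753]] plate [0.4564 0.0745]
pivot [[0.5703 0.1997]
 [0.5708 0.2001]] [[0.57021559 0.19940895]]
base [[ 0.53   -0.0168]
 [ 0.619  -0.0147]] [[0.5258 0.2299]]
```

servo_tool(gripper=[45, 30, 30, 30, 30, 30, 30, 30], xyz=[[-17, 45, 0], [-17, 45, -10], [-17, 45, -55], [-17, 45, -100], [-17, 45, -145], [-17, 45, -188], [-17, 45, -188], [-17, 45, -188]], delta_rot=[[0, 0, 0], [0, 0, 0], [0, 0, 0], [0, 0, 0], [0, 0, 0], [0, 0, 0], [0, 0, 0], [0, 0, 0]])

```text
time: 2.85
ee_pos: [0.5107, 0.1274, 0.0626]
eef_rot: [0.059, 0.706, -0.058, 0.704]
contact_force: [1.0, 0.2, 0.5]
grip_width: 0.03
```

```bash
python3 - <<'E'
from h import *
f,K,M=cam("wrist"); cv2.imwrite("pics/w3.png",f[:,:,::-1]); 
f,K,M=cam("side"); cv2.imwrite("pics/d3.png",f[:,:,::-1]);crop("pics/d3.png",70,150,270,310,3.5,"pics/d3c.png");s=manip.sense();print(s["time"],s["ee_pos"],s["contact_force"])
E
```

```text
2.95 [0.51289151 0.12929493 0.06515281] [ 0.31197946 -0.73598997  0.44899842]
```

View pics/w3.png

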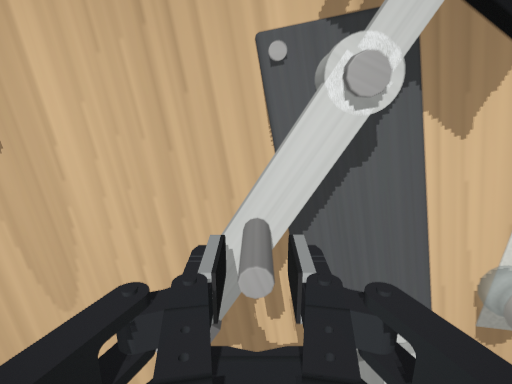

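View pics/d3c.png

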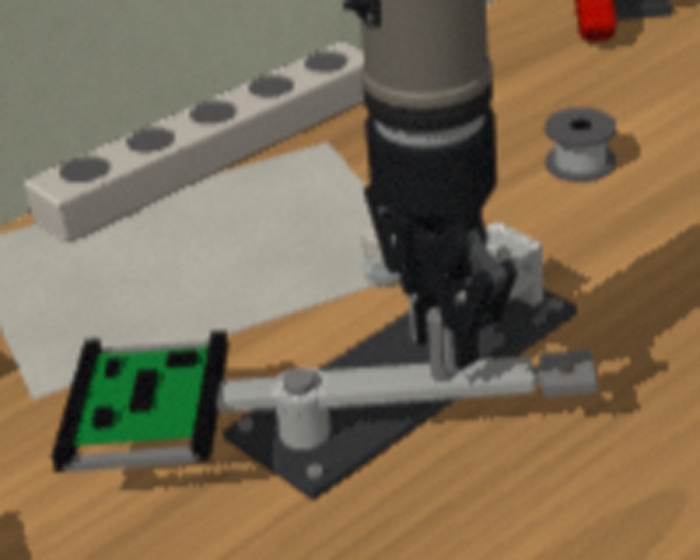

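servo_tool(gripper=[22, 22, 22, 22, 22, 22, 22, 22, 22, 22], xyz=[[0, 0, 0], [7, -2, 0], [14, -5, 0], [21, -9, 0], [28, -12, 0], [35, -14, 0], [42, -16, 0], [46, -17, 0], [50, -18, 0], [50, -18, 0]], delta_rot=[[0, 0, 0], [0, 0, 0], [0, 0, 0], [0, 0, 0], [0, 0, 0], [0, 0, 0], [0, 0, 0], [0, 0, 0], [0, 0, 0], [0, 0, 0]])

```text
time: 3.95
ee_pos: [0.5641, 0.1114, 0.0656]
eef_rot: [0.06, 0.703, -0.057, 0.706]
contact_force: [-0.9, -0.9, 0.1]
grip_width: 0.022
```

```bash
python3 - <<'E'
from h import *
s=manip.sense();print(s["time"],s["ee_pos"],s["contact_force"])
f,K,M=cam("wrist"); cv2.imwrite("pics/w4.png",f[:,:,::-1]); 
s=manip.sense();print(s["time"],s["ee_pos"],s["contact_force"])
E
```

```text
3.95 [0.5641039  0.11142582 0.0656138 ] [-0.9451544  -0.86306072  0.06241426]
4.0 [0.56416813 0.11196158 0.06571511] [-1.52395818 -0.1010165  -0.44549215]
```

View pics/w4.png

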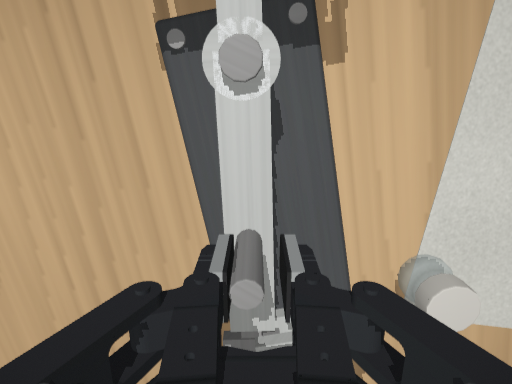

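servo_tool(gripper=[22, 22, 22, 22], xyz=[[2, 0, 0], [4, 0, 0], [6, 0, 0], [6, 0, 0]], delta_rot=[[0, 0, 0], [0, 0, 0], [0, 0, 0], [0, 0, 0]])

```text
time: 4.4
ee_pos: [0.5706, 0.1121, 0.0658]
eef_rot: [0.06, 0.703, -0.056, 0.707]
contact_force: [-2.2, -0.9, 0.5]
grip_width: 0.022
```

servo_tool(gripper=[22, 22, 22], xyz=[[1, 0, 0], [2, 0, 0], [2, 0, 0]], delta_rot=[[0, 0, 0], [0, 0, 0], [0, 0, 0]])

```text
time: 4.7
ee_pos: [0.5728, 0.112, 0.0657]
eef_rot: [0.06, 0.703, -0.056, 0.707]
contact_force: [-3.2, -0.8, -0.4]
grip_width: 0.0222
```

servo_tool(gripper=[22, 22, 22], xyz=[[1, 0, 0], [2, 0, 0], [2, 0, 0]], delta_rot=[[0, 0, 0], [0, 0, 0], [0, 0, 0]])

```text
time: 5.0
ee_pos: [0.5751, 0.112, 0.0658]
eef_rot: [0.06, 0.702, -0.056, 0.707]
contact_force: [-2.5, -1.1, -0.3]
grip_width: 0.0223
```

servo_tool(gripper=[22, 22], xyz=[[1, 0, 0], [1, 0, 0]], delta_rot=[[0, 0, 0], [0, 0, 0]])

```text
time: 5.2
ee_pos: [0.5763, 0.112, 0.0657]
eef_rot: [0.06, 0.702, -0.056, 0.707]
contact_force: [-2.8, -1.5, 0.3]
grip_width: 0.0222
```

servo_tool(gripper=[22, 22], xyz=[[1, 0, 0], [1, 0, 0]], delta_rot=[[0, 0, 0], [0, 0, 0]])

```text
time: 5.4
ee_pos: [0.5775, 0.112, 0.0657]
eef_rot: [0.06, 0.702, -0.056, 0.707]
contact_force: [-3.2, -0.6, 0.0]
grip_width: 0.0222
```

servo_tool(gripper=[22, 22], xyz=[[1, 0, 0], [1, 0, 0]], delta_rot=[[0, 0, 0], [0, 0, 0]])

```text
time: 5.6
ee_pos: [0.5784, 0.112, 0.0657]
eef_rot: [0.06, 0.702, -0.056, 0.707]
contact_force: [-3.5, -1.3, 0.3]
grip_width: 0.0222
```

servo_tool(gripper=[22, 22], xyz=[[1, 0, 0], [1, 0, 0]], delta_rot=[[0, 0, 0], [0, 0, 0]])

```text
time: 5.8
ee_pos: [0.5784, 0.112, 0.0656]
eef_rot: [0.06, 0.703, -0.056, 0.706]
contact_force: [-6.2, -2.1, 1.7]
grip_width: 0.0217
```

servo_tool(gripper=[22, 22], xyz=[[1, 0, 0], [1, 0, 0]], delta_rot=[[0, 0, 0], [0, 0, 0]])

```text
time: 6.0
ee_pos: [0.5784, 0.1119, 0.0656]
eef_rot: [0.06, 0.704, -0.057, 0.706]
contact_force: [-5.8, -1.8, 2.6]
grip_width: 0.0225
```

```bash
python3 - <<'E'
from h import *
f,K,M=cam("wrist"); cv2.imwrite("pics/w5.png",f[:,:,::-1]); 
s=manip.sense();print(s["time"],s["ee_pos"],s["contact_force"])
f,K,M=cam("scene"); cv2.imwrite("pics/s5.png",f[:,:,::-1]);crop("pics/s5.png",225,80,425,230,4,"pics/s5c.png")
E
```

```text
6.05 [0.57837914 0.11197647 0.06561215] [-4.86676046 -1.16190948  3.18118139]
```

View pics/w5.png

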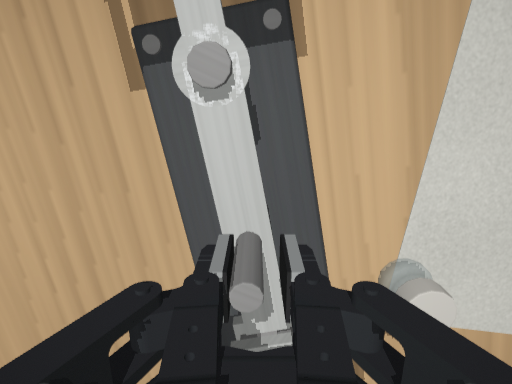

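View pics/s5c.png

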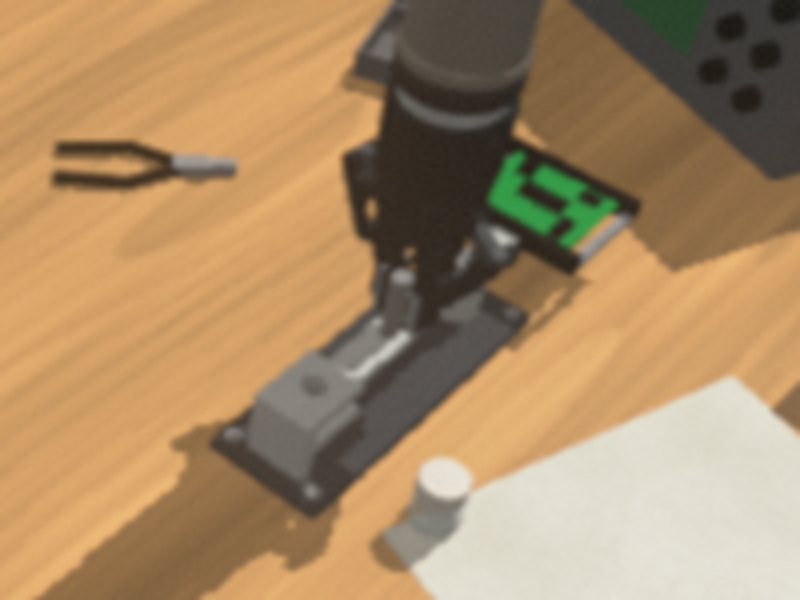

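servo_tool(gripper=[22, 22, 22], xyz=[[2, 0, 0], [3, 0, 0], [3, 0, 0]], delta_rot=[[0, 0, 0], [0, 0, 0], [0, 0, 0]])

```text
time: 6.4
ee_pos: [0.5784, 0.112, 0.0654]
eef_rot: [0.059, 0.706, -0.057, 0.703]
contact_force: [-9.3, -1.9, 5.9]
grip_width: 0.0222
```

servo_tool(gripper=[22, 26, 30, 34, 34, 34, 34, 34, 34], xyz=[[-4, 0, 0], [-4, 0, 0], [-4, 0, 0], [-4, 0, 30], [-4, 0, 70], [-4, 0, 110], [-4, -20, 150], [-4, -40, 170], [-4, -40, 170]], delta_rot=[[0, 0, 0], [0, 0, 0], [0, 0, 0], [0, 0, 0], [0, 0, 0], [0, 0, 0], [0, 0, 0], [0, 0, 0], [0, 0, 0]])

```text
time: 7.3
ee_pos: [0.5783, 0.0684, 0.2399]
eef_rot: [0.061, 0.702, -0.059, 0.707]
contact_force: [0.9, -0.1, -0.1]
grip_width: 0.034
```

```bash
python3 - <<'E'
from h import *
f,K,M=cam("wrist"); pickle.dump((K,M),open("w6.pkl","wb")); cv2.imwrite("pics/w6.png",cv2.resize(f[:,:,::-1],(768,576),interpolation=cv2.INTER_CUBIC)); s=manip.sense();print(s["time"],s["ee_pos"],s["contact_force"])
E
```

```text
7.35 [0.57649752 0.07045096 0.23734991] [ 0.02028557  0.57585812 -0.14621067]
```

View pics/w6.png

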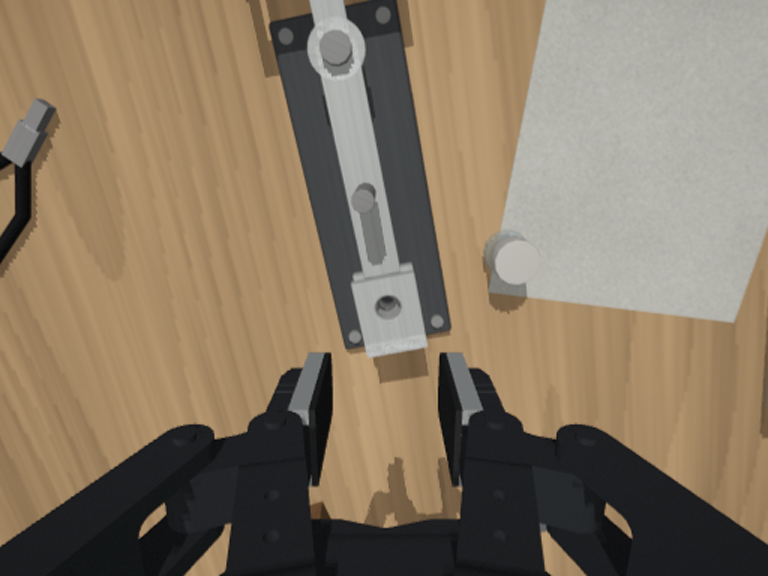

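```bash
python3 - <<'E'
from h import *
f=cv2.imread("pics/w6.png"); im=f[255:365,335:445]; cv2.imwrite("pics/w6c.png",cv2.resize(im,None,fx=5,fy=5,interpolation=cv2.INTER_CUBIC))
im=f[10:220,280:440]; cv2.imwrite("pics/w6d.png",cv2.resize(im,None,fx=2.8,fy=2.8,interpolation=cv2.INTER_CUBIC))
E
```

```text
(no output)
```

View pics/w6c.png

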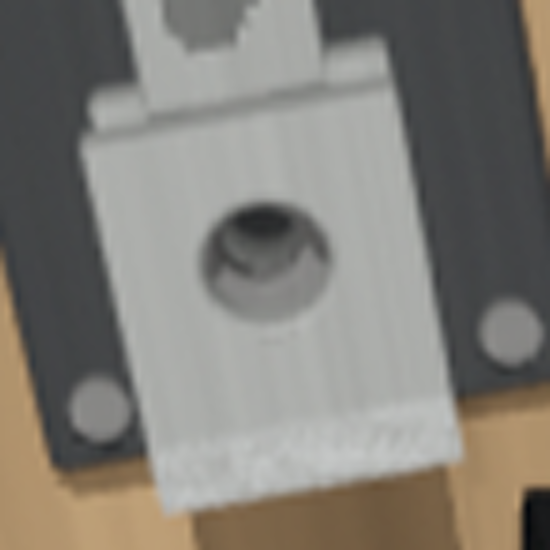

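View pics/w6d.png

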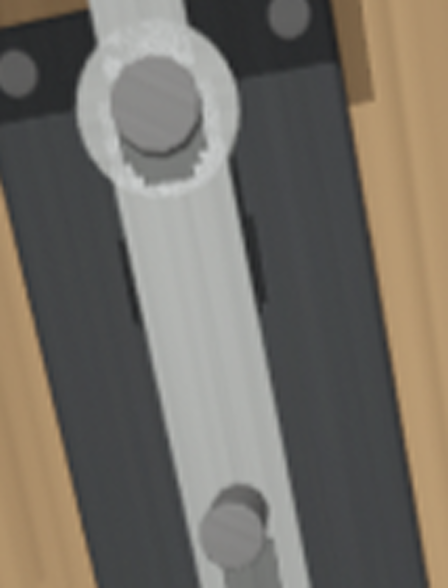

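servo_tool(gripper=[34, 34, 34, 34, 34, 34, 34, 34], xyz=[[-7, -45, 0], [-15, -90, 0], [-15, -110, -35], [-15, -110, -75], [-15, -110, -115], [-15, -110, -147], [-15, -110, -147], [-15, -110, -147]], delta_rot=[[0, 0, 0], [0, 0, 0], [0, 0, 0], [0, 0, 0], [0, 0, 0], [0, 0, 0], [0, 0, 0], [0, 0, 0]])

```text
time: 8.15
ee_pos: [0.561, -0.0383, 0.0896]
eef_rot: [0.06, 0.705, -0.057, 0.705]
contact_force: [-0.1, -0.2, 1.1]
grip_width: 0.0338
```

```bash
python3 - <<'E'
from h import *
manip.camera("side")
f,K,M=cam("wrist"); pickle.dump((K,M),open("w7.pkl","wb")); cv2.imwrite("pics/w7.png",f[:,:,::-1]); s=manip.sense();print(s["time"],s["ee_pos"],s["contact_force"])
im=f[40:150,200:315,::-1]; im=cv2.resize(im,None,fx=6,fy=6,interpolation=cv2.INTER_CUBIC); im=(255*(im/255.)**.6).astype('uint8'); cv2.imwrite("pics/w7c.png",im[:600])
E
```

```text
8.25 [ 0.56321215 -0.03863002  0.09209703] [0.18844809 0.77089967 0.60432319]
```

View pics/w7.png

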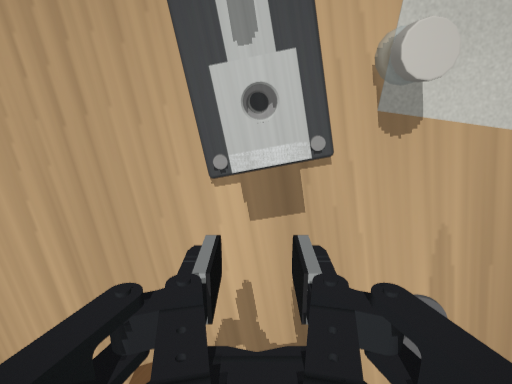

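View pics/w7c.png

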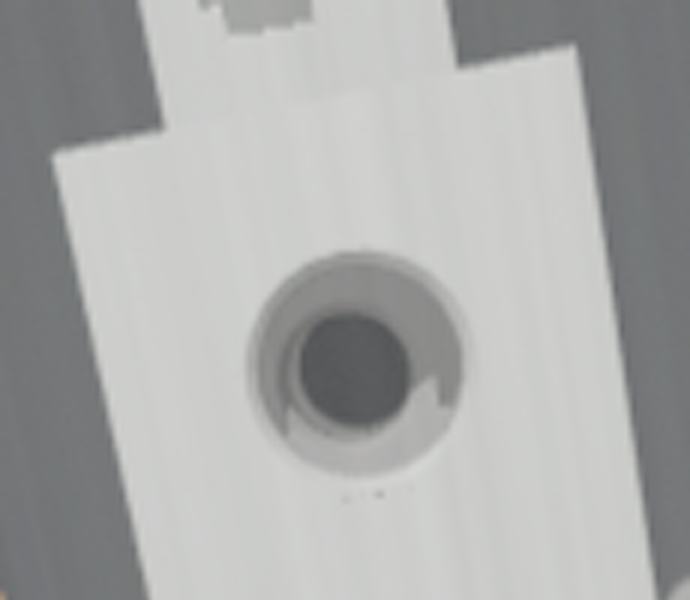

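```bash
python3 - <<'E'
from h import *
K,M=pickle.load(open("w7.pkl","rb"))
g=lambda X,Y:(200+(X+.5)/6-.5,40+(Y+.5)/6-.5)
print(onplane(K,M,g(357,364),.06).round(4)); print(onplane(K,M,g(346,373),.049).round(4), onplane(K,M,g(360,371),.038).round(4))
e=[onplane(K,M,g(*p),.06)[:2] for p in [(53,157),(575,45)]];d=e[1]-e[0];print(e,np.linalg.norm(d),np.degrees(np.arctan2(d[1],d[0])))
s=manip.sense();print(s["ee_pos"],R.from_quat(s["eef_rot"]).as_matrix().round(3))
E
```

```text
[0.5741 0.0308 0.06  ]
[0.573  0.0301 0.049 ] [0.5744 0.0298 0.038 ]
[array([0.55181622, 0.05138549]), array([0.59580169, 0.05273229])] 0.04400608927445736 1.7538111132398353
[ 0.56321215 -0.03863002  0.09209703] [[ 0.006  0.166  0.986]
 [ 0.003  0.986 -0.166]
 [-1.     0.004  0.005]]
```

servo_tool(gripper=[34, 34, 34, 34, 34, 34, 34, 34, 34], xyz=[[0, -10, 40], [-12, -45, 65], [-28, -85, 65], [-44, -125, 65], [-60, -165, 65], [-78, -200, 65], [-94, -223, 60], [-94, -223, 55], [-94, -223, 55]], delta_rot=[[0, 0, 0], [0, 0, 0.07], [0, 0, 0.14], [0, 0, 0.21], [0, 0, 0.28], [0, 0, 0.35], [0, 0, 0.377], [0, 0, 0.377], [0, 0, 0.377]])

```text
time: 9.15
ee_pos: [0.4696, -0.2622, 0.1483]
eef_rot: [-0.072, 0.701, 0.075, 0.706]
contact_force: [-0.7, 1.2, -0.5]
grip_width: 0.0339
```

```bash
python3 - <<'E'
from h import *
manip.camera("side")
f,K,M=cam("wrist"); pickle.dump((K,M),open("w8.pkl","wb")); cv2.imwrite("pics/w8.png",cv2.resize(f[120:300,130:390,::-1],None,fx=3,fy=3,interpolation=cv2.INTER_CUBIC)); s=manip.sense();print(s["time"],s["ee_pos"],s["contact_force"]);m=R.from_quat(s["eef_rot"]).as_matrix();print(m.round(3))
E
```

```text
9.25 [ 0.47091501 -0.2601608   0.14849753] [0.96509952 0.90458947 1.41481908]
[[ 0.007 -0.211  0.977]
 [ 0.005  0.977  0.211]
 [-1.     0.003  0.008]]
```

View pics/w8.png

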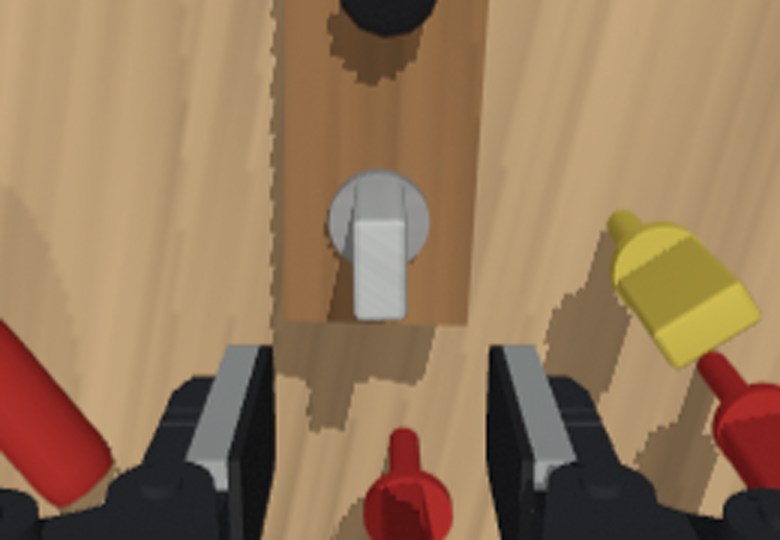

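```bash
python3 - <<'E'
from h import *
K,M=pickle.load(open("w8.pkl","rb"))
g=lambda X,Y:(130+(X+.5)/3-.5,120+(Y+.5)/3-.5)
a=np.array([onplane(K,M,g(*p),.089)[:2] for p in [(355,220),(406,220),(406,318),(355,319)]]); print(a.round(4),a.mean(0))
print(onplane(K,M,g(379,222),.051))
E
```

```text
[[ 0.4617 -0.25  ]
 [ 0.4725 -0.2477]
 [ 0.4774 -0.2699]
 [ 0.4664 -0.2725]] [ 0.46950058 -0.26000835]
[ 0.46952237 -0.2605135   0.051     ]
```

servo_tool(gripper=[34, 34, 34, 34, 34, 34], xyz=[[-1.4, 0, -30], [-1.4, 0, -60], [-1.4, 0, -80], [-1.4, 0, -91], [-1.4, 0, -91], [-1.4, 0, -91]], delta_rot=[[0, 0, 0], [0, 0, 0], [0, 0, 0], [0, 0, 0], [0, 0, 0], [0, 0, 0]])

```text
time: 9.85
ee_pos: [0.4709, -0.2597, 0.0586]
eef_rot: [-0.074, 0.7, 0.077, 0.706]
contact_force: [0.6, -0.3, 0.4]
grip_width: 0.0339
```

```bash
python3 - <<'E'
from h import *
manip.camera("side")
f,K,M=cam("wrist"); cv2.imwrite("pics/w9.png",f[:,:,::-1]); s=manip.sense();print(s["time"],s["ee_pos"],s["contact_force"]);m=R.from_quat(s["eef_rot"]).as_matrix();print(m.round(4))
f,K,M=cam("side"); cv2.imwrite("pics/d9.png",f[:,:,::-1]); crop("pics/d9.png",270,140,390,240,6,"pics/d9c.png")
E
```

```text
9.95 [ 0.47100592 -0.2603904   0.05903915] [-0.45449988 -0.51845826  0.9344879 ]
[[ 0.0099 -0.2116  0.9773]
 [ 0.0036  0.9773  0.2116]
 [-0.9999  0.0015  0.0104]]
```

View pics/w9.png

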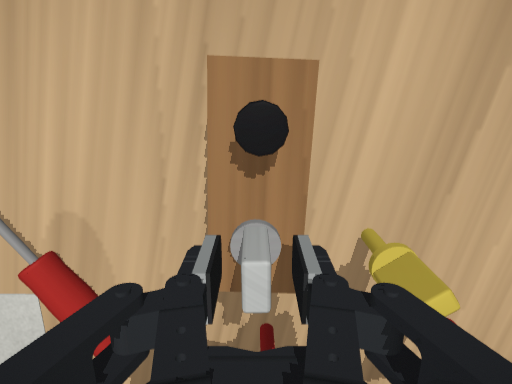

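View pics/d9c.png

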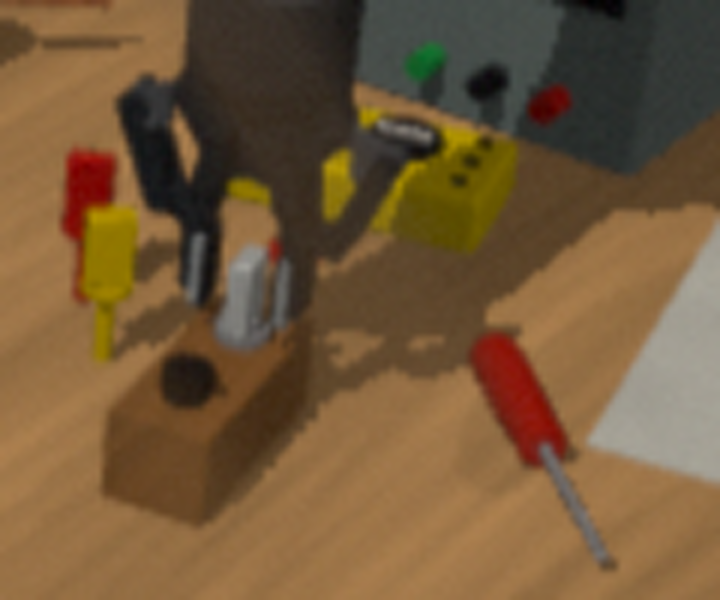

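servo_tool(gripper=[34, 25, 15, 8, 8, 8, 8], xyz=[[-1, 0, 0], [-1, 0, 0], [-1, 0, 0], [-1, 0, 0], [-1, 0, 0], [-1, 0, 0], [-1, 0, 0]], delta_rot=[[-0.003, 0.009, 0], [-0.003, 0.009, 0], [-0.003, 0.009, 0], [-0.003, 0.009, 0], [-0.003, 0.009, 0], [-0.003, 0.009, 0], [-0.003, 0.009, 0]], force=50)

```text
time: 10.7
ee_pos: [0.4701, -0.2606, 0.0593]
eef_rot: [-0.075, 0.703, 0.075, 0.704]
contact_force: [0.2, 0.7, 3.4]
grip_width: 0.0112
```

servo_tool(gripper=[8, 8, 8, 8, 8, 8], xyz=[[0, 0, 5], [0, 0, 15], [0, 0, 35], [0, 0, 60], [0, 0, 80], [0, 0, 80]], delta_rot=[[0, 0, 0], [0, 0, 0], [0, 0, 0], [0, 0, 0], [0, 0, 0], [0, 0, 0]])

```text
time: 11.3
ee_pos: [0.4724, -0.2615, 0.1427]
eef_rot: [-0.076, 0.701, 0.074, 0.706]
contact_force: [0.4, 0.3, -0.2]
grip_width: 0.011
```

```bash
python3 - <<'E'
from h import *
manip.camera("side")
f,K,M=cam("wrist"); cv2.imwrite("pics/w10.png",f[:,:,::-1]); s=manip.sense();print(s["time"],s["ee_pos"],s["contact_force"],s["grip_width"]);m=R.from_quat(s["eef_rot"]).as_matrix();print(m.round(4))
f,K,M=cam("side"); cv2.imwrite("pics/d10.png",f[:,:,::-1]); crop("pics/d10.png",270,140,390,240,6,"pics/d10c.png")
E
```

```text
11.4 [ 0.46986533 -0.26065793  0.13926441] [-0.47798229  0.07215181 -1.73523652] 0.011257262371188357
[[ 1.200e-03 -2.112e-01  9.774e-01]
 [ 0.000e+00  9.775e-01  2.112e-01]
 [-1.000e+00 -2.000e-04  1.200e-03]]
```

View pics/w10.png

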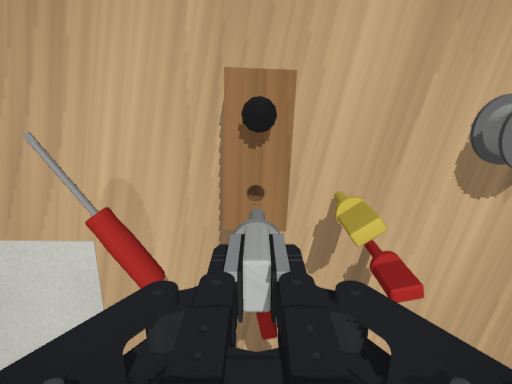

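View pics/d10c.png

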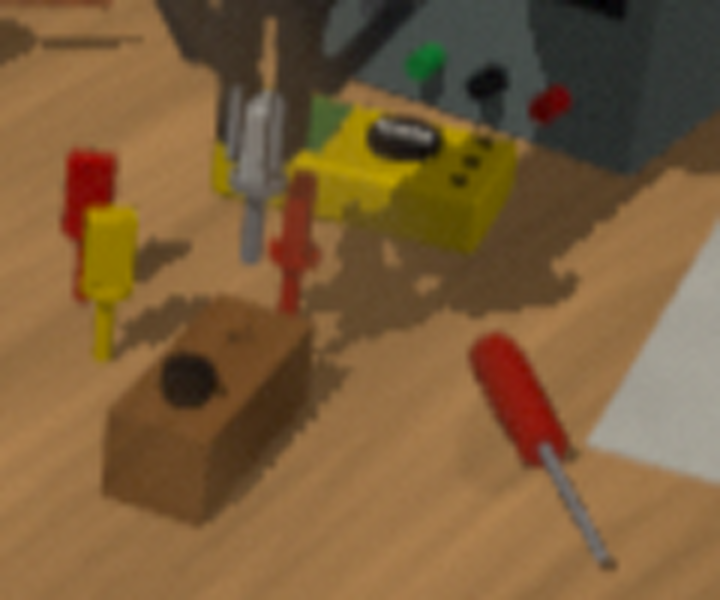

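servo_tool(gripper=[8, 8, 8, 8, 8, 8, 8, 8, 8, 8], xyz=[[4, 10, 25], [19, 50, 30], [34, 92, 30], [49, 134, 30], [64, 176, 30], [79, 218, 30], [94, 258, 25], [104, 285, 5], [104, 291, -11], [104, 291, -11]], delta_rot=[[0, 0, 0], [0, 0, 0], [0, 0, 0], [0, 0, 0], [0, 0, 0], [0, 0, 0], [0, 0, 0], [0, 0, 0], [0, 0, 0], [0, 0, 0]])

```text
time: 12.45
ee_pos: [0.5697, 0.0326, 0.1231]
eef_rot: [-0.076, 0.706, 0.078, 0.7]
contact_force: [-0.4, -0.2, -1.2]
grip_width: 0.0111
```

```bash
python3 - <<'E'
from h import *
manip.camera("side");manip.camera("side")
f,K,M=cam("wrist"); pickle.dump((K,M),open("w11.pkl","wb"));cv2.imwrite("pics/w11.png",f[:,:,::-1]); s=manip.sense();print(s["time"],s["ee_pos"],s["contact_force"],s["grip_width"]);m=R.from_quat(s["eef_rot"]).as_matrix();print(m.round(4))
crop("pics/w11.png",190,150,320,290,5,"pics/w11c.png")
im=cv2.imread("pics/w11c.png");cv2.imwrite("pics/w11c.png",im[:600])
for n in("side","scene"):
    f,K,M=cam(n); cv2.imwrite("pics/t.png",f[:,:,::-1])
    if n=="side": crop("pics/t.png",150,150,260,260,5,"pics/d11c.png")
    else: crop("pics/t.png",250,130,350,230,5,"pics/s11c.png")
E
```

```text
12.6 [0.5729913  0.02897684 0.12700219] [ 0.12757858 -0.41655829 -0.62428866] 0.011411773569036483
[[-1.500e-03 -2.095e-01  9.778e-01]
 [-1.000e-04  9.778e-01  2.095e-01]
 [-1.000e+00  2.000e-04 -1.500e-03]]
```

View pics/w11c.png

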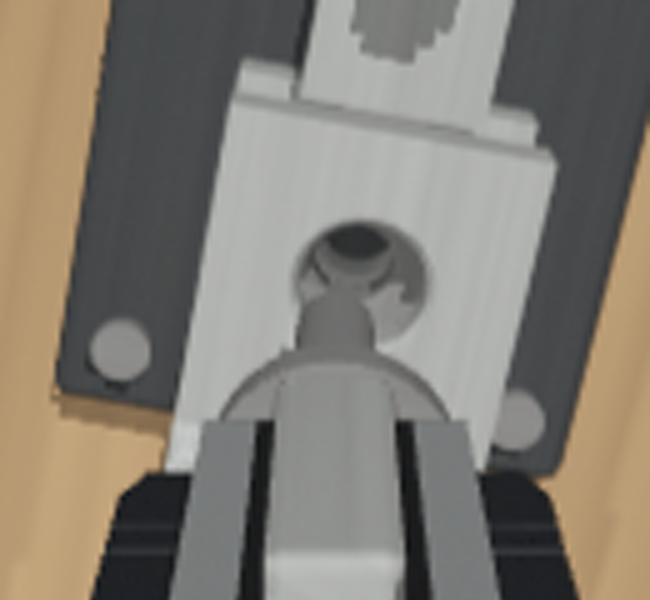

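View pics/d11c.png

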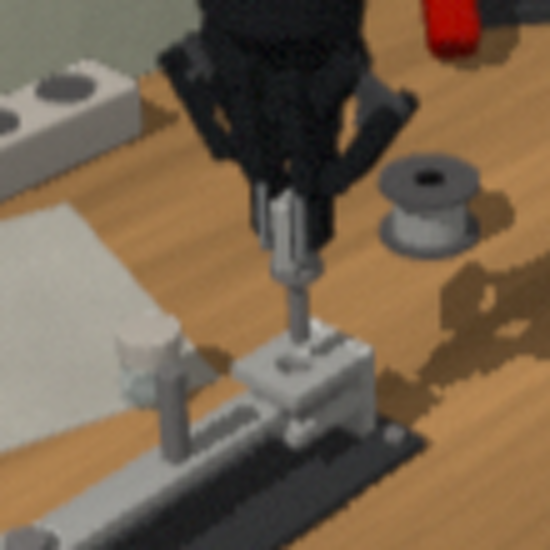

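View pics/s11c.png

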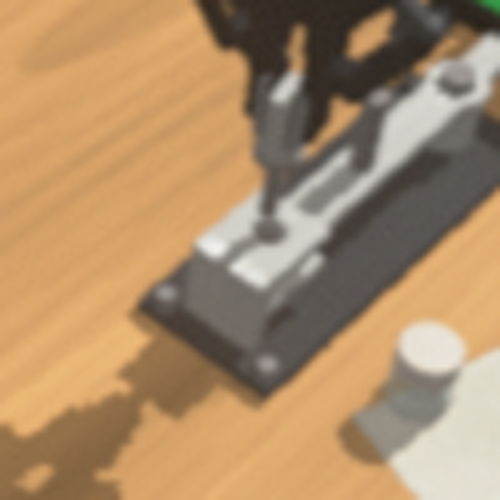

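```bash
cat >> h.py <<'E'
def circ(c,r,n=60):
    t=np.linspace(0,2*np.pi,n); return np.c_[c[0]+r*np.cos(t),c[1]+r*np.sin(t),np.full(n,c[2])]
E
python3 - <<'E'
from h import *
K,M=pickle.load(open("w11.pkl","rb"))
im=cv2.imread("pics/w11c.png")
def dr(p,col):
    q=proj(K,M,p); q=np.c_[(q[:,0]-190+.5)*5-.5,(q[:,1]-150+.5)*5-.5]; cv2.polylines(im,[q.round().astype(np.int32)],False,col,1)
t=np.array([.5730,.0290,.127])
dr(circ(t-[0,0,.0533],.004),(0,0,255)); dr(circ(t-[0,0,.0523],.005),(0,0,255)); dr(circ(t-[0,0,.0133],.013),(0,0,255));dr(circ(t-[0,0,.0083],.013),(255,0,255))
dr(circ([.5741,.0307,.06],.009),(0,255,0)); dr(circ([.5741,.0307,.038],.006),(255,255,0)); dr(circ([.573,.030,.049],.00575),(255,0,0))
cv2.imwrite("pics/ov.png",cv2.resize(im,None,fx=1.23,fy=1)[:600])
E
```

```text
(no output)
```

View pics/ov.png

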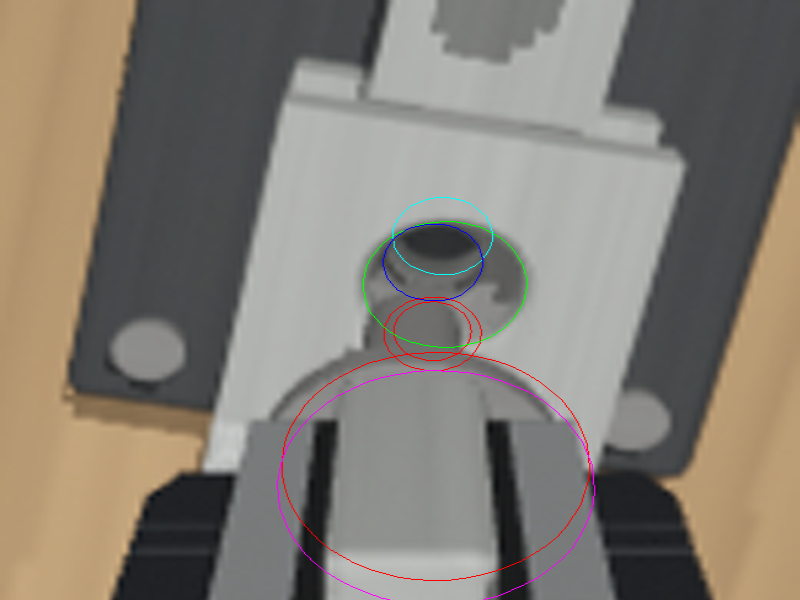

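```bash
python3 - <<'E'
from h import *
K,M=pickle.load(open("w11.pkl","rb"))
f=cv2.imread("pics/w11.png")[180:250,225:295]; im=cv2.resize(f,None,fx=8.5,fy=8.5,interpolation=cv2.INTER_CUBIC); raw=im.copy()
def dr(p,col):
    q=proj(K,M,p); q=np.c_[(q[:,0]-225+.5)*8.5-.5,(q[:,1]-180+.5)*8.5-.5]; cv2.polylines(im,[q.round().astype(np.int32)],False,col,1)
t=np.array([.5709,.0293,.127])
dr(circ(t-[0,0,.0533],.004),(0,0,255)); dr(circ(t-[0,0,.0523],.005),(0,0,255)); dr(circ(t-[0,0,.0133],.005),(0,0,255));dr(circ(t-[0,0,.0133],.013),(0,0,255));dr(circ(t-[0,0,.0083],.013),(255,0,255))
dr(circ([.5741,.0307,.06],.009),(0,255,0)); dr(circ([.5741,.0307,.038],.006),(255,255,0)); dr(circ([.573,.030,.049],.00575),(255,0,0))
cv2.imwrite("pics/ov2.png",im);cv2.imwrite("pics/ov2r.png",raw)
E
```

```text
(no output)
```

View pics/ov2.png

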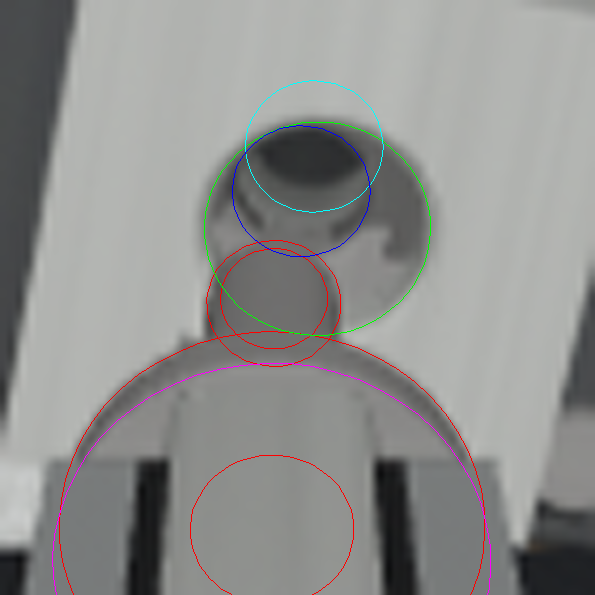

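View pics/ov2r.png

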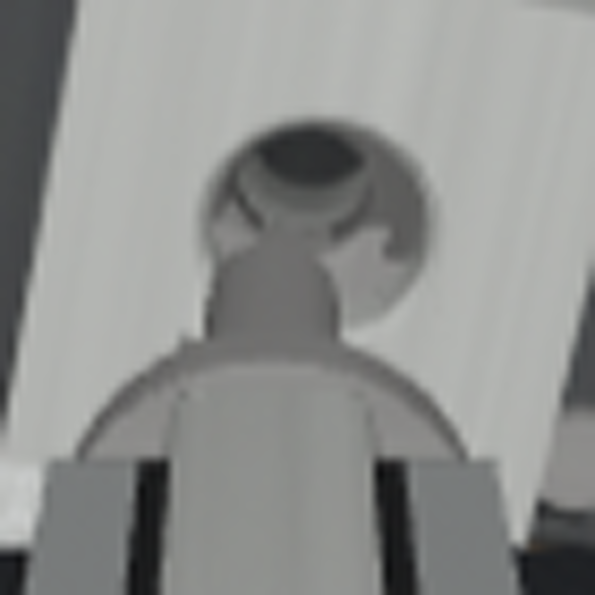

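servo_tool(gripper=[8, 8, 8, 8, 8, 8, 8], xyz=[[2.8, 1.2, 0], [2.8, 1.2, 0], [2.8, 1.2, -5], [2.8, 1.2, -10], [2.8, 1.2, -15], [2.8, 1.2, -19], [2.8, 1.2, -19]], delta_rot=[[0, 0.0015, 0], [0, 0.0015, 0], [0, 0.0015, 0], [0, 0.0015, 0], [0, 0.0015, 0], [0, 0.0015, 0], [0, 0.0015, 0]])

```text
time: 13.4
ee_pos: [0.5757, 0.03, 0.108]
eef_rot: [-0.074, 0.704, 0.074, 0.702]
contact_force: [-0.6, 0.2, -0.7]
grip_width: 0.0113
```

```bash
python3 - <<'E'
from h import *
manip.camera("side");manip.camera("side")
f,K,M=cam("wrist"); pickle.dump((K,M),open("w12.pkl","wb")); s=manip.sense();print(s["time"],s["ee_pos"],s["contact_force"],s["grip_width"]);m=R.from_quat(s["eef_rot"]).as_matrix();print(m.round(4))
im=cv2.resize(f[170:250,215:305,::-1],None,fx=7,fy=7,interpolation=cv2.INTER_CUBIC)
def dr(p,col):
    q=proj(K,M,p); q=np.c_[(q[:,0]-215+.5)*7-.5,(q[:,1]-170+.5)*7-.5]; cv2.polylines(im,[q.round().astype(np.int32)],False,col,1)
t=s["ee_pos"]+[-.0021,.0003,0]
cv2.imwrite("pics/w12r.png",im.copy())
dr(circ(t-[0,0,.0133],.013),(0,0,255));dr(circ([*t[:2],.06],.005),(0,0,255))
dr(circ([.5741,.0307,.06],.009),(0,255,0))
cv2.imwrite("pics/w12.png",im)
E
```

```text
13.55 [0.57663248 0.03015393 0.10909115] [-0.00172264 -0.52902973 -1.21509165] 0.010792810812147691
[[-6.000e-04 -2.087e-01  9.780e-01]
 [ 3.000e-04  9.780e-01  2.087e-01]
 [-1.000e+00  4.000e-04 -6.000e-04]]
```

View pics/w12.png

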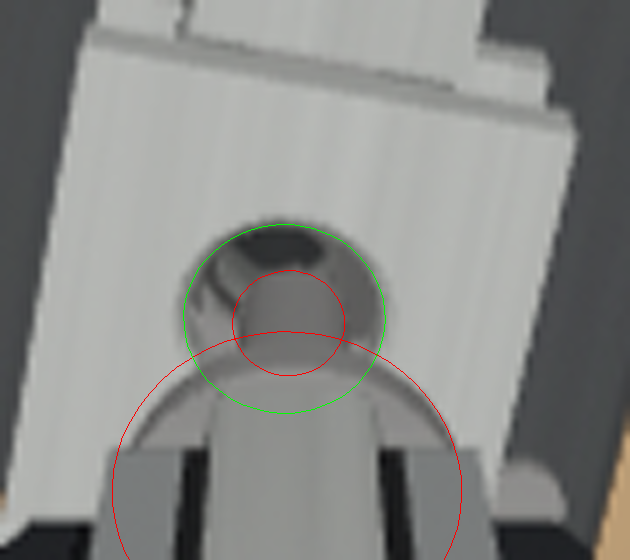

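View pics/w12r.png

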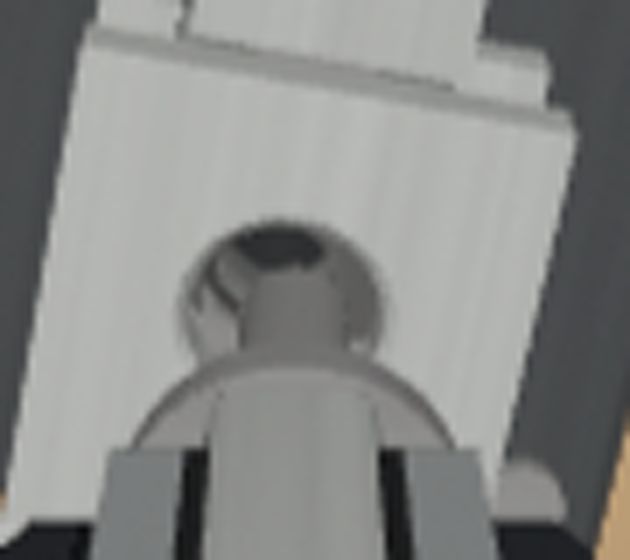

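servo_tool(gripper=[8, 8, 8, 8, 8, 8], xyz=[[-1.2, 0, 0], [-1.2, 0, -2], [-1.2, 0, -4], [-1.2, 0, -6], [-1.2, 0, -8], [-1.2, 0, -8]], delta_rot=[[0, 0, 0], [0, 0, 0], [0, 0, 0], [0, 0, 0], [0, 0, 0], [0, 0, 0]])

```text
time: 14.15
ee_pos: [0.5751, 0.0301, 0.1006]
eef_rot: [-0.074, 0.704, 0.074, 0.703]
contact_force: [1.0, 0.4, -1.5]
grip_width: 0.0116
```

servo_tool(gripper=[8, 8, 8], xyz=[[0, 0, -1], [0, 0, -2], [0, 0, -2]], delta_rot=[[0, 0, 0], [0, 0, 0], [0, 0, 0]])

```text
time: 14.45
ee_pos: [0.575, 0.0301, 0.0984]
eef_rot: [-0.074, 0.704, 0.074, 0.703]
contact_force: [0.1, 0.5, -1.1]
grip_width: 0.0109
```

servo_tool(gripper=[8, 8, 8, 8, 8], xyz=[[0, 0, -1], [0, 0, -2], [0, 0, -3], [0, 0, -4], [0, 0, -4]], delta_rot=[[0, 0, 0], [0, 0, 0], [0, 0, 0], [0, 0, 0], [0, 0, 0]])

```text
time: 14.95
ee_pos: [0.5748, 0.0301, 0.0942]
eef_rot: [-0.074, 0.704, 0.074, 0.702]
contact_force: [-0.2, 0.3, -0.6]
grip_width: 0.0113
```

servo_tool(gripper=[8, 8, 8, 8], xyz=[[0, 0, -1], [0, 0, -2], [0, 0, -3], [0, 0, -3]], delta_rot=[[0, 0, 0], [0, 0, 0], [0, 0, 0], [0, 0, 0]])

```text
time: 15.35
ee_pos: [0.5747, 0.03, 0.091]
eef_rot: [-0.074, 0.704, 0.074, 0.702]
contact_force: [-0.3, 0.7, -0.1]
grip_width: 0.0109
```

```bash
python3 - <<'E'
from h import *
f,K,M=cam("wrist"); s=manip.sense();print(s["time"],s["ee_pos"],s["contact_force"],s["torque"],s["grip_width"])
im=cv2.resize(f[170:250,215:305,::-1],None,fx=7,fy=7,interpolation=cv2.INTER_CUBIC)
cv2.imwrite("pics/w13.png",im)
E
```

```text
15.4 [0.57473533 0.03004027 0.09110577] [-0.22844226  0.22089795 -1.2339373 ] [-0.00241225  0.02301358  0.04049726] 0.011168870179567978
```

View pics/w13.png

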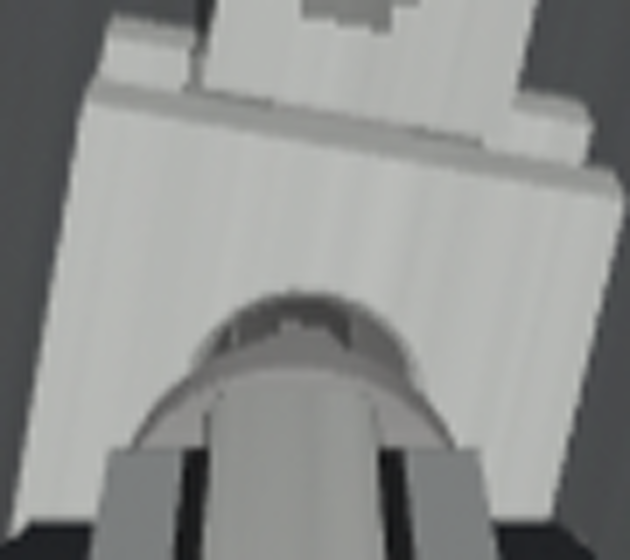

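servo_tool(gripper=[8, 8, 8, 8], xyz=[[0.7, 0.4, 0], [0.7, 0.4, -1], [0.7, 0.4, -2], [0.7, 0.4, -2]], delta_rot=[[0, 0, 0], [0, 0, 0], [0, 0, 0], [0, 0, 0]])

```text
time: 15.8
ee_pos: [0.5754, 0.0304, 0.0889]
eef_rot: [-0.074, 0.704, 0.074, 0.702]
contact_force: [0.5, 0.3, -0.7]
grip_width: 0.0112
```

servo_tool(gripper=[8, 8, 8], xyz=[[0.1, 0, -1], [0.1, 0, -2], [0.1, 0, -2]], delta_rot=[[0, 0, 0], [0, 0, 0], [0, 0, 0]])

```text
time: 16.1
ee_pos: [0.5753, 0.0303, 0.0867]
eef_rot: [-0.074, 0.704, 0.074, 0.702]
contact_force: [-0.2, -0.0, -1.7]
grip_width: 0.0116
```

servo_tool(gripper=[8, 8, 8, 8, 8], xyz=[[0.1, 0, -1.5], [0.1, 0, -3], [0.1, 0, -4.5], [0.1, 0, -6], [0.1, 0, -6]], delta_rot=[[0, 0, 0], [0, 0, 0], [0, 0, 0], [0, 0, 0], [0, 0, 0]])

```text
time: 16.6
ee_pos: [0.5752, 0.0303, 0.0804]
eef_rot: [-0.074, 0.705, 0.074, 0.702]
contact_force: [0.3, 0.2, -0.9]
grip_width: 0.0113
```

servo_tool(gripper=[8, 8, 8, 8, 8], xyz=[[0.1, 0, -1.5], [0.1, 0, -3], [0.1, 0, -4.5], [0.1, 0, -5.5], [0.1, 0, -5.5]], delta_rot=[[0, 0, 0], [0, 0, 0], [0, 0, 0], [0, 0, 0], [0, 0, 0]])

```text
time: 17.1
ee_pos: [0.5751, 0.0303, 0.0746]
eef_rot: [-0.074, 0.705, 0.074, 0.702]
contact_force: [0.2, 0.7, -1.2]
grip_width: 0.0113
```

servo_tool(gripper=[8, 8, 8], xyz=[[0.1, 0, -0.7], [0.1, 0, -1.5], [0.1, 0, -1.5]], delta_rot=[[0, 0, 0], [0, 0, 0], [0, 0, 0]])

```text
time: 17.4
ee_pos: [0.5753, 0.0303, 0.0734]
eef_rot: [-0.074, 0.705, 0.074, 0.702]
contact_force: [0.1, -0.9, 0.1]
grip_width: 0.011
```

servo_tool(gripper=[8, 8], xyz=[[0.1, 0, -0.7], [0.1, 0, -0.7]], delta_rot=[[0, 0, 0], [0, 0, 0]])

```text
time: 17.6
ee_pos: [0.5753, 0.0303, 0.0733]
eef_rot: [-0.074, 0.705, 0.074, 0.702]
contact_force: [-2.3, -0.8, 6.4]
grip_width: 0.0113
```

```bash
python3 - <<'E'
from h import *
s=manip.sense();print(s["time"],s["ee_pos"],s["contact_force"],s["torque"],s["grip_width"])
f,K,M=cam("side"); cv2.imwrite("pics/t.png",f[:,:,::-1]); crop("pics/t.png",170,160,250,240,7,"pics/d14.png")
E
```

```text
17.6 [0.57532849 0.03030826 0.07333901] [-2.29190203 -0.7741473   6.40524318] [-0.1319986   0.53886215  0.03681869] 0.011310430122149679
```

View pics/d14.png

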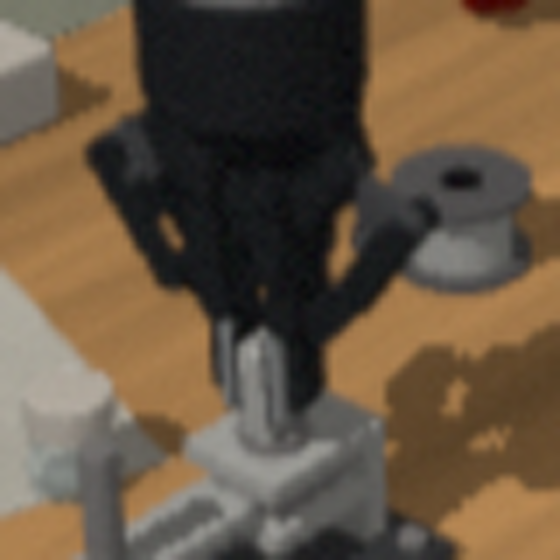

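servo_tool(gripper=[14, 20, 30, 34, 34, 34], xyz=[[0, 0, 0.3], [0, 0, 0.3], [0, 0, 0.3], [0, 0, 0.3], [0, 0, 0.3], [0, 0, 0.3]], delta_rot=[[0, 0, 0], [0, 0, 0], [0, 0, 0], [0, 0, 0], [0, 0, 0], [0, 0, 0]])

```text
time: 18.25
ee_pos: [0.5753, 0.0303, 0.0735]
eef_rot: [-0.074, 0.705, 0.074, 0.702]
contact_force: [-0.2, 0.0, 0.8]
grip_width: 0.0343
```

servo_tool(gripper=[34, 34, 34, 34, 34, 34, 34, 34, 34, 34], xyz=[[0, 0, 10], [0, 0, 30], [0, 0, 60], [0, 0, 95], [0, 0, 130], [0, -30, 150], [0, -60, 150], [0, -60, 150], [0, -60, 150], [0, -60, 150]], delta_rot=[[0, 0, 0], [0, 0, 0], [0, 0, 0], [0, 0, 0], [0, 0, 0], [0, 0, 0], [0, 0, 0], [0, 0, 0], [0, 0, 0], [0, 0, 0]])

```text
time: 19.25
ee_pos: [0.575, -0.0281, 0.2236]
eef_rot: [-0.074, 0.705, 0.075, 0.702]
contact_force: [0.1, 1.0, 0.1]
grip_width: 0.0339
```

```bash
python3 - <<'E'
from h import *
s=manip.sense();print(s["time"],s["ee_pos"],s["contact_force"],s["grip_width"])
for n in("side","scene","wrist"):
    f,K,M=cam(n); cv2.imwrite(f"pics/{n}15.png",f[:,:,::-1])
crop("pics/side15.png",70,150,270,300,4,"pics/d15.png");
im=cv2.imread("pics/wrist15.png");cv2.imwrite("pics/w15.png",cv2.resize(im,None,fx=1.5,fy=1.5))
E
```

```text
19.25 [ 0.5750267  -0.02813653  0.22361147] [0.09652001 1.02154165 0.11601362] 0.033903268021834326
```

View pics/d15.png

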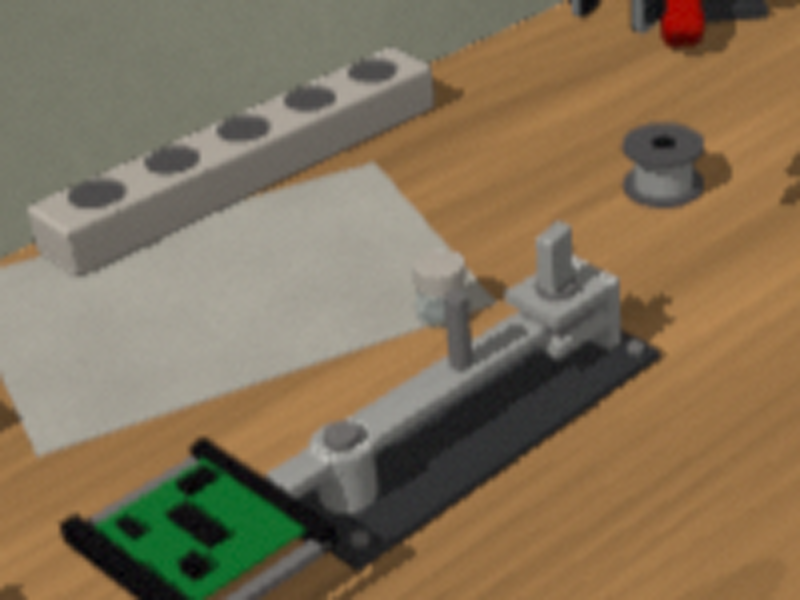

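View pics/w15.png

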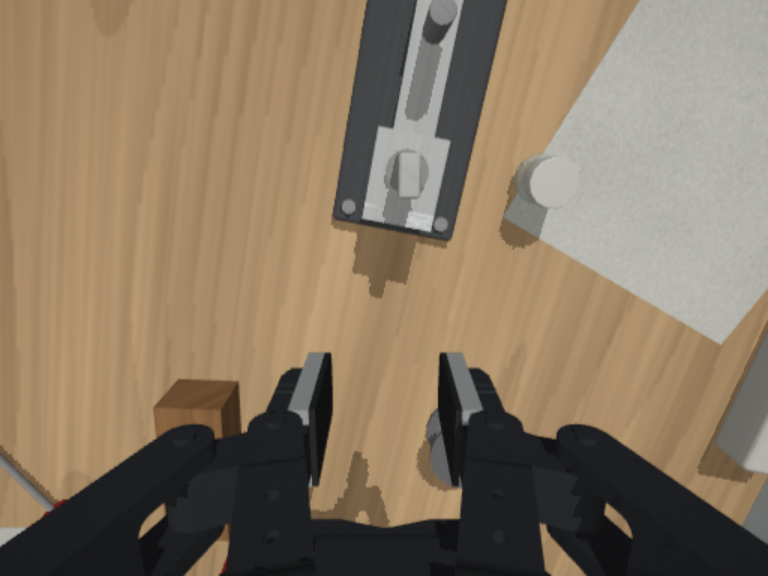

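View pics/scene15.png

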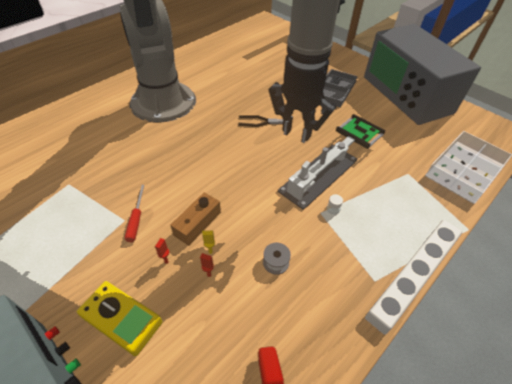

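Pin seated flat, boom home, the rest undisturbed, and the gripper is clear. Handing in.

```bash
python3 -c "
from plant import manip
print(manip.job_done(), manip.sense()['time'])"
```

```text
the job is handed in; nothing more can be done
the job is handed in; nothing more can be done
```

The holder is locked. I swung the boom home by its post until it stopped against the hard stop at about 9 N, and the eye then lay in the yoke. I took the plain steel pin from the rack, passed it through the upper ear, the eye and the lower ear, seated the flange, let go and backed off. I handed the job in just after 19 s.

**Checks**
- **Seating:** the tool came to rest at z = 0.0733, which puts the flange on the yoke's top face at 60 mm. I estimate the depth from the grasp height in the rack.
- **Force on the pin:** none was felt through the eye and the lower ear. The highest reading was about 6 N, at the flange, against the 30 N limit.
- **Final pictures:** the flange looks flat on the yoke, the boom is in the yoke and in line with the base, and the gripper is clear. The screw, jar and the other things look unmoved.

**Disagreement:** the wrist camera read positions about 2 mm off the arm's, sideways along the jaws. I lined the pin up with the holes by comparing both in the same pictures instead. The arm's pose readings also took about 0.1 s to settle after fast moves.

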